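Push booklet packs down into a spring-loaded feeder

TASK

A brown-paper pack lies loose on the platform of the spring-loaded feeder: push it down gently until both orange catches snap out over its top. Then take the other brown pack from the rack, load it flat on top of the first and push it down in the same way, so that the catches hold both packs down. Do not ram the pile hard against the bottom stop, and leave the blue and green packs in the rack and everything else where it is.

Things in the scene. Friction and masses are not known exactly. Their poses are not given: they have to be found in the camera images.
- pack_loose_center (a point): Pack of booklets in brown paper with white labels, a rigid block, about 0.22 kg. 130 mm long (own x), 60 mm wide (own y), 36 mm thick (own z, upward). At the start it lies flat and loose on the feeder's platform, above the catches, its top about 140 to 152 mm above the table. Point at its centre.
- pack_rack_center (a point): Pack of booklets in brown paper with white labels, a rigid block, about 0.22 kg. 130 mm long (own x), 36 mm thick (own y), 60 mm wide (own z, upward at the start). At the start it stands on its long edge in a slot of the rack. Point at its centre.
- rack: Fixed dark steel rack, 160 (x) x 250 (y) x 24 mm. Origin: centre of its underside. Floor 6 mm above the table; three slots along its x at y = -80, 0, +80 mm, each between two low rails (up to 24 mm above the table, gap 43 mm, 49 mm over the outsides). A brown, a blue and a green pack stand in the slots in any order, their tops 66 mm above the table.
- feeder: Fixed grey spring-loaded feeder. Origin: centre of its underside on the table, z up, x its long axis. Four corner guides (136 mm high, flared lips to 147 mm) enclose a well 136 mm (x) by 68 mm (y), open at the top. A pack goes in flat, length along x. The two long sides are open for x = -55 to +55 mm down to the 5 mm base, so fingers can straddle a pack there.
- feeder_catch_level (a point): Point on the feeder's axis at the height of the catches' undersides, 94 mm above the table (axes as the feeder's). Held packs: the upper one's top lies at this height, its centre 18 mm below, the lower one's centre 54 mm below. The black boxes that hold the catches reach out to x = +-96 mm, 92 to 118 mm above the table, 36 mm wide.
- platform (a joint): Sprung aluminium platform (124 x 58 mm) in the well: how far it has sunk, 0 (top, upper face 116 mm above the table) to 0.102 m (bottom stop). Spring: about 3.6 N + 60 N/m x sinking, upward; platform 0.15 kg, so a pack's weight alone sinks it only some mm. About 0.058 with one held pack, 0.094 with two: then only 8 mm remain to the stop.
- catch_near (a joint): Orange spring catch at the feeder's -x end: 0 = out over the well (by 9 mm), 0.012 m = pushed back. Underside 94 mm above the table, sloping upper face from 97 to 113 mm. A pack pushed down (5 to 15 N in all) shoves both catches back; they snap out over its upper edge once its top is below 94 mm, and hold the pile down.
- catch_far (a joint): The same catch at the feeder's +x end.
- pack_blue_center (a point): Blue-wrapped pack, the same size, frame and stance as the brown pack in the rack (130 x 36 x 60 mm), in another slot of the rack; it stays there. Point at its centre.
- pack_green_center (a point): Green-wrapped pack, the same size, frame and stance as the brown pack in the rack (130 x 36 x 60 mm), in another slot of the rack; it stays there. Point at its centre.
- tape_roll: Bystander: roll of brown tape lying flat, 100 mm across, 48 mm high, at the far side of the table. Origin: centre of the underside.
- mug: Bystander: white mug, 80 mm across, 95 mm high. Origin: centre of the underside.
- glue: Bystander: white glue bottle, 56 mm across, 130 mm high. Origin: centre of the underside.

How it is judged:
By the outcome, as a careful person would: the job done as asked, in the order asked, and still so for the second after the job is handed in, with the robot touching nothing.
It also fails if it takes over 67 s, if anything falls off the work surface, if the arm or the gripper's body presses on something with over 40 N, if the wrist force passes 120 N, or if a joint passes its speed limit or range.

ROBOT

A 7-joint arm with a two-finger parallel gripper is mounted at the origin on the work surface. World frame = base frame: x ahead of the robot, y to its left, z up, the work surface at z = 0. Lengths are in m, angles in rad, forces in N, time in s.
With the tool pointing down it reaches from about 0.4 to 0.875 m from the base axis. Payload 19.3 kg.
Tool frame: the origin (TCP) lies midway between the tips of the shut fingers; the grasp point (between the pads) lies 19 mm behind it; z points along the fingers, y is the direction in which the jaws open and shut (so a half turn about z gives the same grasp; the last joint's range is limited). The gripper opens to 85 mm and grips with 20 to 120 N. Pads are 22 mm wide; open, the fingers measure 114 mm over their backs; the gripper's body (76 mm by 85 mm) begins 54 mm behind the grasp point. The pads swing forward as they close: fully open they stand 13 mm farther back than shut.
Start: joints at [-0.07, 0.521, -0.036, 1.599, 0.021, 1.021, -0.113], TCP at [0.625, -0, 0.231] pointing down, gripper open.
Joint ranges: [-2.91, 2.91], [-0.3, 2.13], [-1.5, 1.42], [0.17, 2.43], [-1.26, 4.41], [0.16, 1.93], [-2.52, 2.52]. Speed limits (rad/s): [1.89, 1.89, 2.39, 2.39, 3.01, 3.01, 3.01].

INTERFACE

Orientations are given as [roll, pitch, yaw] about the fixed x, y, z axes, in that order (R = Rz(yaw) Ry(pitch) Rx(roll)).
In Python, from workcell import bot, eyes gives the robot as it stands. The module is installed in compiled form; this text tells all that it offers.
- The arm moves only by the shell command python3 -m jog 'ROWS' [FORCE]. ROWS is JSON, a list of rows, each an object with "delta_pos": the shift along the world's x, y, z in mm, a list of three; "spin": the turn about the world's z in rad; "claw": the closure, from 0 (fully open) to 1 (shut). In form: [{"delta_pos": [tx, ty, tz], "spin": spin, "claw": claw}, ...]. A call has 1 to 8 rows; each row is the pose to reach, as a shift and turn from the pose measured when the call began; what a row does not reach only later rows make up. A row lasts 1/10 s, in which the tool goes at most 50 mm and 8.59 degrees, less where a joint would pass 70% of its speed; a pose out of reach is approached as far as the arm can. A call with a gripper value outside its range is refused whole. The fingers move at their own pace and stop on an object; FORCE is the grip in N (left out, the last holds). Time passes only in rows, so rows that repeat a pose let the fingers close. It gives the time, the measured TCP pose, the force and the opening at its end, in the units of the state.
- bot.observe(): the state, without advancing time (a new reading comes with each control period).
- eyes.grab_frame(name): name is "scene" or "side" or "wrist"; returns the picture (480x640x3 uint8, blue, green, red); there is no depth.
- eyes.camera_params(name): a dict with "fx", "fy", "cx", "cy" (pixels), "k1" (the pictures are not rectified: a ray, as slopes to the right and down, at radius r is drawn at 1 + k1 r^2 times it, then the intrinsics apply), "origin" and "attitude" of the camera in the world. Camera axes: x right, y up, looking along -z (the intrinsics and any distortion apply to the point x, -y, -z); pixel columns grow to the right and rows downward; lengths in m; the calibration is good to about 2 mm. A picture is of the moment at which its call begins: read the wrist's pose just before it. camera_params takes no time and is no camera call; for the wrist camera it gives the pose at the moment of the call.
- bot.job_done(): hands the job in, once; it reports no verdict.
The state is a dict: "clock": time; "qpos": joint angles; "qd": joint speeds; "joint_efforts": joint torques, N m; "position": TCP position; "tool_rot": TCP orientation; "force": force on the tool from outside, world axes, zero at the start; "moment": the same for the moment, N m; "grip_width": finger opening in m.
Only numpy, scipy, OpenCV 4.12 (cv2) and the standard library are available. Lean on these libraries where they do the work, as an engineer would, in place of code of your own. Each camera call takes 0.05 s, during which the arm holds its last target. There are 200 camera calls.

## Working session

There is one attempt and no reset: what is moved stays moved. The work goes in short steps, Python scripts to look and compute and a shell command to move; the robot and the scene stay as the last step left them, time stands still between calls to the robot, and variables do not carry over. Pictures are saved under pics/ and viewed, about 8 in all and at most 12, crops included, and the job is handed in when it is done.

```bash
mkdir -p pics; cat > h.py <<'E'
import numpy as np, cv2
from scipy.spatial.transform import Rotation as R
from workcell import bot, eyes
def cam(n):
    p=eyes.camera_params(n); return p
def rot(p):
    a=np.array(p["attitude"],float)
    return a if a.shape==(3,3) else R.from_euler('xyz',a).as_matrix()
def ray(p,u,v):
    K=np.array([[p["fx"],0,p["cx"]],[0,p["fy"],p["cy"]],[0,0,1.]])
    q=cv2.undistortPoints(np.array([[[u,v]]],float),K,np.array([p["k1"],0,0,0.]))[0,0]
    return np.array(p["origin"]),rot(p)@np.array([q[0],-q[1],-1])
def onz(p,u,v,z):
    o,d=ray(p,u,v); return o+d*(z-o[2])/d[2]
def proj(p,X):
    c=rot(p).T@(np.array(X)-np.array(p["origin"])); a=c[0]/-c[2]; b=-c[1]/-c[2]; k=1+p["k1"]*(a*a+b*b)
    return np.array([p["fx"]*a*k+p["cx"],p["fy"]*b*k+p["cy"]])
E
python3 - <<'E'
from h import *
print(bot.observe())
for n in("scene","side","wrist"):
    p=cam(n);print(n,p);cv2.imwrite(f"pics/{n}0.png",eyes.grab_frame(n))
E
```

```text
{'clock': 0.0, 'qpos': array([-0.07018472,  0.52200141, -0.03633431,  1.60000406,  0.0212255 ,
        1.02107744, -0.11280979]), 'qd': array([ 0.00039381, -0.0011506 , -0.00060953,  0.00033471,  0.00173656,
        0.00129884, -0.00160543]), 'joint_efforts': array([-4.24098413e-03, -9.27110124e+01,  1.97758444e+00, -3.69928443e+01,
        1.76317629e-02,  8.19846697e-03, -6.58496788e-05]), 'position': array([ 6.24670508e-01, -4.88530471e-05,  2.30734920e-01]), 'tool_rot': array([-3.14049235e+00,  9.63529425e-05,  1.57078059e+00]), 'force': array([ 0.36622795, -0.56554466, -0.02729779]), 'moment': array([-0.01266069, -0.00637859,  0.00384301]), 'grip_width': 0.08556899860388469}
scene {'fx': 527.4893844472521, 'fy': 527.4893844472521, 'cx': 328.16458736481496, 'cy': 237.54999473446577, 'k1': -0.11727655936687083, 'origin': array([0.83430684, 0.37706952, 0.78525002]), 'attitude': array([ 6.12094631e-01, -8.68579250e-05,  2.48031194e+00])}
side {'fx': 488.17796581186843, 'fy': 488.17796581186843, 'cx': 320.717983313285, 'cy': 234.6291186152094, 'k1': 0.014203810642044784, 'origin': array([0.28653079, 0.66509366, 0.56233801]), 'attitude': array([ 1.00352566, -0.00618089, -2.77404062])}
wrist {'fx': 384.4358745118471, 'fy': 384.4358745118471, 'cx': 322.2311378691003, 'cy': 242.26038428952026, 'k1': 0.029106873160788613, 'origin': array([0.62492571, 0.07343987, 0.37410799]), 'attitude': array([-2.90397800e-01,  7.56858380e-04, -2.21875863e-04])}
```

View pics/scene0.png

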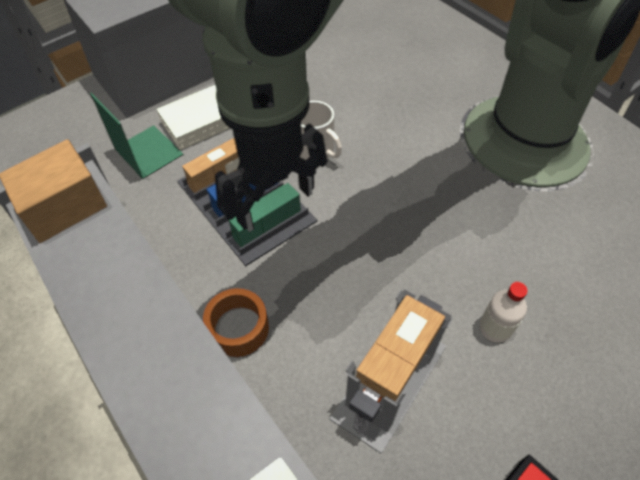

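View pics/side0.png

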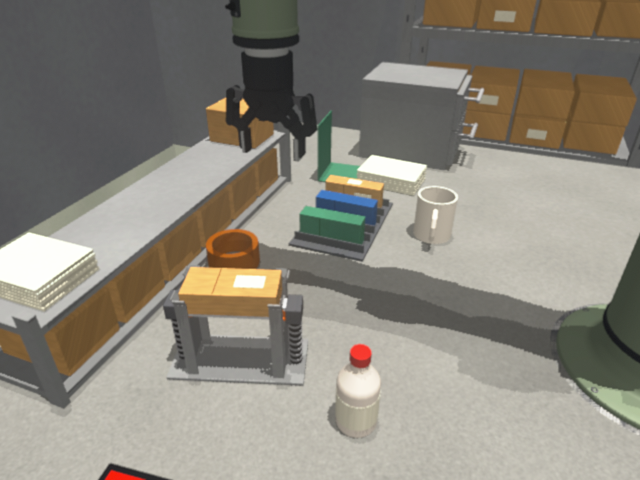

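The scene view shows the loose pack in the feeder near (402,347) and the glue bottle to its right. The rack is at about (250,205), partly hidden by the gripper. In the side view the rack order from the far side is brown (355,185), blue (347,206), green (332,225).

```bash
python3 - <<'E'
from h import *
im=cv2.imread("pics/scene0.png");p=cam("scene")
hsv=cv2.cvtColor(im,cv2.COLOR_BGR2HSV)
m=((hsv[...,0]<22)&(hsv[...,1]>110)&(hsv[...,2]>120)).astype(np.uint8)*255
m[:, :340]=0; m[:,460:]=0; m[:290]=0;m[410:]=0
m=cv2.morphologyEx(m,cv2.MORPH_CLOSE,np.ones((15,15)))
c=max(cv2.findContours(m,0,2)[0],key=cv2.contourArea)
print("approx",cv2.approxPolyDP(c,5,True)[:,0].tolist())
P=np.array([onz(p,*q,0.146)[:2] for q in c[:,0]],np.float32)*1000
print("loose",cv2.minAreaRect(P), cv2.boxPoints(cv2.minAreaRect(P)).round())
# side
im=cv2.imread("pics/side0.png");p=cam("side")
def msk(im,lo,hi,s=90,v=40):
    h=cv2.cvtColor(im,cv2.COLOR_BGR2HSV); return ((h[...,0]>=lo)&(h[...,0]<=hi)&(h[...,1]>s)&(h[...,2]>v)).astype(np.uint8)*255
for n,(lo,hi),b in(("brown",(5,22),(300,160,400,215)),("blue",(100,130),(290,180,400,240)),("green",(60,90),(290,195,380,260)),("loose",(5,22),(170,255,295,320))):
    m=msk(im,lo,hi); z=np.zeros_like(m); z[b[1]:b[3],b[0]:b[2]]=m[b[1]:b[3],b[0]:b[2]]
    z=cv2.morphologyEx(z,cv2.MORPH_CLOSE,np.ones((9,9)))
    c=max(cv2.findContours(z,0,2)[0],key=cv2.contourArea); a=cv2.approxPolyDP(c,3,True)[:,0]
    H=.146 if n=="loose" else .066
    print(n,[(q.tolist(),(onz(p,*q,H)[:2]*1000).round().tolist()) for q in a])
E
python3 - <<'E'
import cv2
a=cv2.imread("pics/side0.png")[150:270,280:400]; b=cv2.imread("pics/scene0.png")[120:260,170:330]
c=cv2.imread("pics/wrist0.png")
import numpy as np
o=np.zeros((480,800,3),np.uint8); o[:,:]=0
o[:480,:640]=c; o[:120,640:760]=a
o[200:340,640:800]=b
cv2.imwrite("pics/m1.png",o)
E
```

```text
approx [[407, 296], [358, 369], [395, 394], [443, 319]]
loose ((585.7195434570312, 215.10089111328125), (130.77659606933594, 60.75593566894531), 18.823801040649414) [[514. 223.]
 [534. 165.]
 [657. 207.]
 [638. 265.]]
brown [([326, 180], [636.0, -285.0]), ([327, 189], [618.0, -244.0]), ([369, 193], [526.0, -260.0]), ([381, 205], [488.0, -217.0]), ([383, 183], [510.0, -319.0]), ([362, 180], [559.0, -316.0]), ([361, 184], [555.0, -295.0]), ([351, 184], [576.0, -287.0]), ([350, 178], [588.0, -316.0]), ([333, 175], [630.0, -316.0])]
blue [([317, 195], [629.0, -209.0]), ([317, 206], [611.0, -164.0]), ([363, 214], [512.0, -167.0]), ([365, 222], [499.0, -139.0]), ([375, 221], [482.0, -150.0]), ([376, 200], [503.0, -235.0]), ([323, 190], [625.0, -236.0])]
green [([301, 212], [632.0, -128.0]), ([314, 219], [597.0, -112.0]), ([314, 232], [579.0, -67.0]), ([315, 218], [596.0, -117.0]), ([358, 225], [508.0, -123.0]), ([364, 219], [504.0, -149.0]), ([317, 207], [609.0, -160.0]), ([305, 207], [632.0, -151.0])]
loose [([170, 255], [707.0, 189.0]), ([170, 280], [670.0, 240.0]), ([181, 279], [658.0, 232.0]), ([178, 294], [642.0, 261.0]), ([188, 313], [609.0, 288.0]), ([267, 316], [513.0, 257.0]), ([268, 304], [522.0, 236.0]), ([279, 303], [510.0, 229.0]), ([281, 271], [537.0, 165.0]), ([260, 269], [567.0, 171.0]), ([258, 255], [585.0, 141.0]), ([207, 255], [656.0, 169.0]), ([206, 267], [641.0, 195.0]), ([193, 266], [659.0, 200.0]), ([196, 255], [671.0, 175.0])]
```

View pics/m1.png

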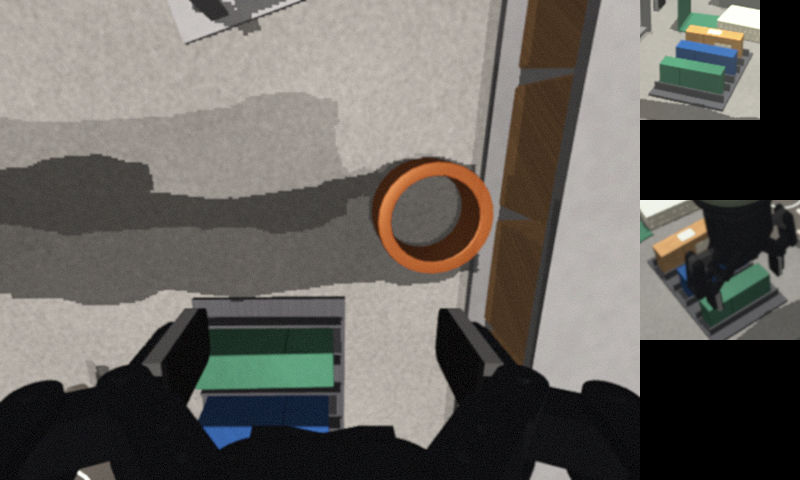

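The wrist view shows green at (265,370) and blue at (265,410), with the tape roll at (433,217). The loose pack measures 130.8 x 60.8 mm at z=146, which matches its real size. Its centre is (586,215) and its yaw is 18.8°. Next I go above it with the fingers shut.

```bash
python3 -m jog '[{"delta_pos":[-10,45,0],"spin":0,"claw":1},{"delta_pos":[-20,90,0],"spin":0,"claw":1},{"delta_pos":[-30,135,0],"spin":0,"claw":1},{"delta_pos":[-39,180,0],"spin":0,"claw":1},{"delta_pos":[-39,215,-20],"spin":0,"claw":1},{"delta_pos":[-39,215,-50],"spin":0,"claw":1},{"delta_pos":[-39,215,-72],"spin":0,"claw":1},{"delta_pos":[-39,215,-72],"spin":0,"claw":1}]' 40; python3 - <<'E'
from h import *
print(bot.observe()["force"],bot.observe()["grip_width"],bot.observe()["position"])
cv2.imwrite("pics/scene1.png",eyes.grab_frame("scene")[240:480,280:600]);im=eyes.grab_frame("wrist")
a=cv2.imread("pics/scene1.png");o=np.zeros((480,800,3),np.uint8);o[:240,:320]=a;o[:360,320:]=cv2.resize(im,(480,360));cv2.imwrite("pics/m2.png",o[:360])
cv2.imwrite("pics/w2.png",im)
E
```

```text
clock: 0.95
position: [0.5842, 0.2146, 0.156]
tool_rot: [-3.136, 0.002, 1.571]
force: [0.4, -0.6, 0.3]
grip_width: -0.0001
[ 0.4093229  -0.57640394  0.31298141] -0.00011372113122774416 [0.58416751 0.21456796 0.15602614]
```

View pics/m2.png

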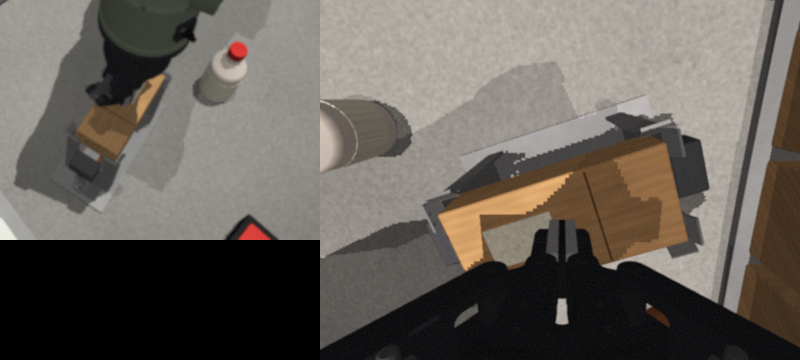

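The shut fingers are near the middle of the pack: tips at (562,235), pack ends at 440 and 685. I push down slowly and watch the force.

```bash
python3 -m jog '[{"delta_pos":[1,0,-8],"spin":0,"claw":1},{"delta_pos":[1,0,-14],"spin":0,"claw":1},{"delta_pos":[1,0,-20],"spin":0,"claw":1},{"delta_pos":[1,0,-26],"spin":0,"claw":1},{"delta_pos":[1,0,-32],"spin":0,"claw":1},{"delta_pos":[1,0,-38],"spin":0,"claw":1},{"delta_pos":[1,0,-44],"spin":0,"claw":1},{"delta_pos":[1,0,-50],"spin":0,"claw":1}]'; python3 -m jog '[{"delta_pos":[0,0,-5],"spin":0,"claw":1},{"delta_pos":[0,0,-10],"spin":0,"claw":1},{"delta_pos":[0,0,-13],"spin":0,"claw":1},{"delta_pos":[0,0,-15],"spin":0,"claw":1},{"delta_pos":[0,0,-15],"spin":0,"claw":1}]'
```

```text
clock: 1.85
position: [0.587, 0.2148, 0.1088]
tool_rot: [-3.141, 0.0, 1.57]
force: [2.6, 0.7, 3.7]
grip_width: -0.0003
clock: 2.35
position: [0.5869, 0.2149, 0.0936]
tool_rot: [-3.141, 0.0, 1.571]
force: [1.8, -0.0, 4.2]
grip_width: 0.0
```

```bash
python3 -m jog '[{"delta_pos":[0,0,-2],"spin":0,"claw":1},{"delta_pos":[0,0,-4],"spin":0,"claw":1},{"delta_pos":[0,0,-4.5],"spin":0,"claw":1},{"delta_pos":[0,0,-4.5],"spin":0,"claw":1},{"delta_pos":[0,0,-4.5],"spin":0,"claw":1}]'; python3 -m jog '[{"delta_pos":[0,0,15],"spin":0,"claw":1},{"delta_pos":[0,0,50],"spin":0,"claw":1},{"delta_pos":[0,0,95],"spin":0,"claw":1},{"delta_pos":[0,-45,145],"spin":0,"claw":1},{"delta_pos":[0,-95,175],"spin":0,"claw":1},{"delta_pos":[0,-140,175],"spin":0,"claw":1},{"delta_pos":[0,-185,175],"spin":0,"claw":0.5},{"delta_pos":[0,-230,175],"spin":0,"claw":0}]';python3 - <<'E'
from h import *
a=eyes.grab_frame("scene")[260:470,300:480];b=eyes.grab_frame("side")[240:400,140:330]
a=cv2.resize(a,(360,420));b=cv2.resize(b,(438,369));o=np.zeros((420,800,3),np.uint8);o[:,:360]=a;o[:369,360:798]=b;cv2.imwrite("pics/m3.png",o)
E
```

```text
clock: 2.85
position: [0.5869, 0.2149, 0.0892]
tool_rot: [-3.141, 0.0, 1.57]
force: [1.9, -0.2, 4.0]
grip_width: 0.0002
clock: 3.65
position: [0.5864, -0.0102, 0.2658]
tool_rot: [3.142, -0.0, 1.571]
force: [0.9, 0.3, -0.2]
grip_width: 0.0284
```

View pics/m3.png

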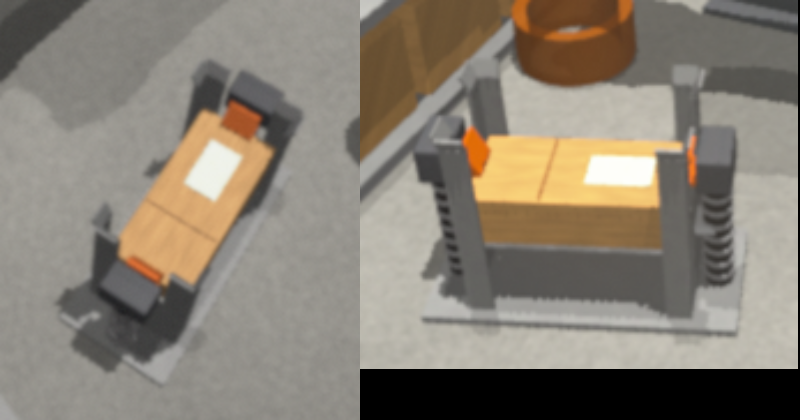

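Both orange catches are out over the first pack's top, at (242,120) and (143,268) on the left and (475,152) and (692,160) on the right. I now go above the brown rack pack and turn by -90°.

```bash
python3 -m jog '[{"delta_pos":[0,-40,-10],"spin":-0.149,"claw":0.3},{"delta_pos":[0,-80,-20],"spin":-0.298,"claw":0.3},{"delta_pos":[-5,-120,-30],"spin":-0.447,"claw":0.3},{"delta_pos":[-5,-160,-40],"spin":-0.596,"claw":0.3},{"delta_pos":[-10,-200,-50],"spin":-0.745,"claw":0.3},{"delta_pos":[-12,-240,-60],"spin":-0.894,"claw":0.3},{"delta_pos":[-15,-270,-66],"spin":-1.043,"claw":0.3},{"delta_pos":[-15,-290,-66],"spin":-1.192,"claw":0.3}]';python3 -m jog '[{"delta_pos":[0,0,0],"spin":-0.145,"claw":0.3},{"delta_pos":[0,0,0],"spin":-0.29,"claw":0.3},{"delta_pos":[0,0,0],"spin":-0.375,"claw":0.3},{"delta_pos":[0,0,0],"spin":-0.375,"claw":0.3}]'
python3 - <<'E'
from h import *
p=cam("wrist");im=eyes.grab_frame("wrist");cv2.imwrite("pics/w4.png",im)
print(p["origin"],p["attitude"],bot.observe()["position"],bot.observe()["tool_rot"])
h=cv2.cvtColor(im,cv2.COLOR_BGR2HSV)
m=((h[...,0]>=5)&(h[...,0]<=22)&(h[...,1]>90)&(h[...,2]>60)).astype(np.uint8)*255
m=cv2.morphologyEx(m,cv2.MORPH_CLOSE,np.ones((9,9)))
for c in cv2.findContours(m,0,2)[0]:
    if cv2.contourArea(c)>800:
        a=cv2.approxPolyDP(c,4,True)[:,0]; print([(q.tolist(),(onz(p,*q,.066)[:2]*1000).round().tolist()) for q in a])
E
```

```text
clock: 4.55
position: [0.5698, -0.308, 0.1991]
tool_rot: [-3.14, 0.004, 0.362]
force: [-1.1, 1.7, -1.0]
grip_width: 0.0596
clock: 4.95
position: [0.5698, -0.3073, 0.1996]
tool_rot: [-3.139, 0.005, -0.014]
force: [0.7, 0.3, -0.2]
grip_width: 0.0598
[ 0.64338316 -0.30801354  0.3425309 ] [-0.29467486  0.00257409 -1.58484612] [ 0.56985334 -0.30732376  0.19956225] [-3.13909229  0.00450885 -0.01022977]
[([337, 132], [639.0, -317.0]), ([288, 135], [637.0, -284.0]), ([299, 304], [509.0, -287.0]), ([343, 299], [513.0, -322.0])]
```

View pics/w4.png

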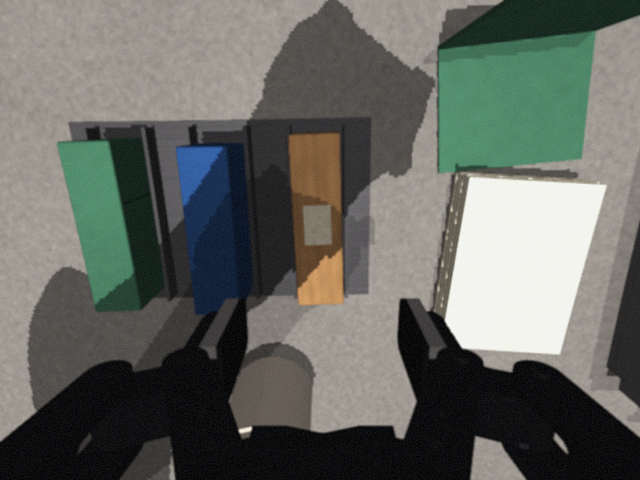

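The brown pack at (317,218) stands in line with the jaws, centre about (574,-303), yaw about 2°. Blue and green are to its left. Descend and grip.

```bash
python3 -m jog '[{"delta_pos":[4,5,-30],"spin":0.04,"claw":0.3},{"delta_pos":[4,5,-70],"spin":0.04,"claw":0.3},{"delta_pos":[4,5,-110],"spin":0.04,"claw":0.3},{"delta_pos":[4,5,-140],"spin":0.04,"claw":0.3},{"delta_pos":[4,5,-158],"spin":0.04,"claw":0.3},{"delta_pos":[4,5,-166],"spin":0.04,"claw":0.3},{"delta_pos":[4,5,-166],"spin":0.04,"claw":0.3}]'; python3 -m jog '[{"delta_pos":[0,0,0],"spin":0,"claw":0.65},{"delta_pos":[0,0,0],"spin":0,"claw":0.7},{"delta_pos":[0,0,0],"spin":0,"claw":0.7},{"delta_pos":[0,0,0],"spin":0,"claw":0.7},{"delta_pos":[0,0,0],"spin":0,"claw":0.7}]' 40
```

```text
clock: 5.7
position: [0.5738, -0.3023, 0.0335]
tool_rot: [-3.139, 0.005, 0.031]
force: [-0.5, -0.4, 0.5]
grip_width: 0.0598
clock: 6.2
position: [0.5747, -0.3027, 0.0351]
tool_rot: [-3.14, 0.003, 0.031]
force: [-0.4, 0.6, 7.9]
grip_width: 0.0352
```

```bash
python3 -m jog '[{"delta_pos":[0,0,15],"spin":0,"claw":0.75},{"delta_pos":[0,0,50],"spin":0,"claw":0.75},{"delta_pos":[0,0,95],"spin":0,"claw":0.75},{"delta_pos":[0,40,110],"spin":0,"claw":0.75},{"delta_pos":[0,80,110],"spin":0,"claw":0.75},{"delta_pos":[0,120,110],"spin":0,"claw":0.75},{"delta_pos":[0,160,110],"spin":0,"claw":0.75},{"delta_pos":[0,200,110],"spin":0,"claw":0.75}]';python3 -m jog '[{"delta_pos":[0,40,0],"spin":0,"claw":0.75},{"delta_pos":[0,70,-5],"spin":0,"claw":0.75},{"delta_pos":[0,83,-30],"spin":0,"claw":0.75},{"delta_pos":[0,83,-65],"spin":0,"claw":0.75},{"delta_pos":[0,83,-95],"spin":0,"claw":0.75},{"delta_pos":[0,83,-106],"spin":0,"claw":0.75},{"delta_pos":[0,83,-110],"spin":0,"claw":0.75},{"delta_pos":[0,83,-110],"spin":0,"claw":0.75}]'
python3 - <<'E'
from h import *
cv2.imwrite("pics/s5.png",eyes.grab_frame("side"))
E
```

```text
clock: 7.0
position: [0.5747, -0.1011, 0.1468]
tool_rot: [-3.139, 0.001, 0.031]
force: [1.7, 0.1, -2.7]
grip_width: 0.0352
clock: 7.8
position: [0.5752, -0.0184, 0.0378]
tool_rot: [-3.139, 0.0, 0.031]
force: [0.2, -0.5, -1.9]
grip_width: 0.0353
```

View pics/s5.png

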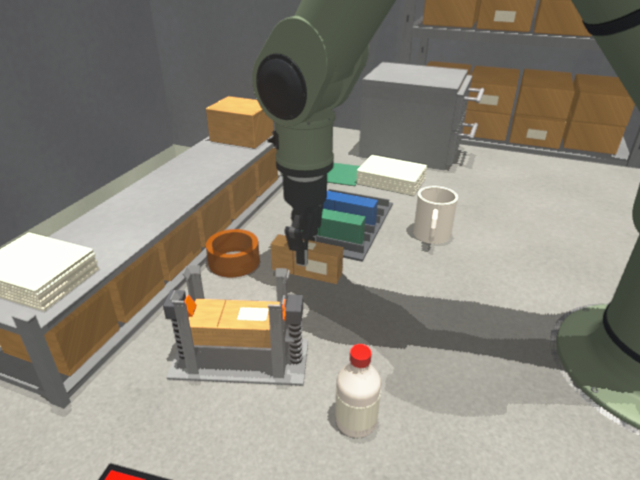

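The pack is in the grip at (307,260), upright and clear of the feeder and tape roll. I lower it to contact, release and lift clear.

```bash
python3 -m jog '[{"delta_pos":[0,0,-3],"spin":0,"claw":0.75},{"delta_pos":[0,0,-6],"spin":0,"claw":0.75},{"delta_pos":[0,0,-8],"spin":0,"claw":0.75},{"delta_pos":[0,0,-8],"spin":0,"claw":0.75}]'; python3 -m jog '[{"delta_pos":[0,0,0],"spin":0,"claw":0.4},{"delta_pos":[0,0,0],"spin":0,"claw":0.2},{"delta_pos":[0,0,0],"spin":0,"claw":0.2},{"delta_pos":[0,0,40],"spin":0,"claw":0.2},{"delta_pos":[0,0,85],"spin":0,"claw":0.5},{"delta_pos":[0,-45,85],"spin":0,"claw":1},{"delta_pos":[0,-65,85],"spin":0,"claw":1},{"delta_pos":[0,-65,85],"spin":0,"claw":1}]'
python3 - <<'E'
from h import *
p=cam("wrist");im=eyes.grab_frame("wrist");cv2.imwrite("pics/w6.png",im)
h=cv2.cvtColor(im,cv2.COLOR_BGR2HSV)
m=((h[...,0]>=5)&(h[...,0]<=22)&(h[...,1]>90)&(h[...,2]>60)).astype(np.uint8)*255
m=cv2.morphologyEx(m,cv2.MORPH_CLOSE,np.ones((9,9)))
for c in cv2.findContours(m,0,2)[0]:
    if cv2.contourArea(c)>800:
        a=cv2.approxPolyDP(c,4,True)[:,0]; print([(q.tolist(),(onz(p,*q,.06)[:2]*1000).round().tolist()) for q in a])
E
```

```text
clock: 8.25
position: [0.5754, -0.0183, 0.0301]
tool_rot: [-3.139, -0.0, 0.031]
force: [-0.7, 0.4, -2.9]
grip_width: 0.0354
clock: 9.05
position: [0.5752, -0.0867, 0.1157]
tool_rot: [-3.141, -0.001, 0.027]
force: [0.3, 0.8, 0.2]
grip_width: 0.01
[([153, 143], [638.0, 0.0]), ([177, 362], [513.0, -2.0]), ([210, 347], [523.0, -22.0]), ([223, 348], [523.0, -29.0]), ([235, 359], [515.0, -36.0]), ([253, 320], [541.0, -47.0]), ([243, 141], [641.0, -45.0])]
[([61, 0], [698.0, 34.0]), ([101, 47], [680.0, 19.0]), ([127, 62], [674.0, 8.0]), ([189, 80], [668.0, -20.0]), ([211, 79], [669.0, -31.0]), ([243, 62], [676.0, -46.0]), ([264, 30], [690.0, -56.0]), ([271, 0], [702.0, -60.0]), ([226, 0], [701.0, -39.0]), ([207, 30], [689.0, -30.0]), ([170, 45], [682.0, -13.0]), ([148, 43], [683.0, -3.0]), ([130, 22], [691.0, 5.0]), ([122, 0], [700.0, 7.0])]
```

```bash
python3 -m jog '[{"delta_pos":[0,0,-30],"spin":0,"claw":1},{"delta_pos":[0,0,-62],"spin":0,"claw":1},{"delta_pos":[0,12,-63],"spin":0,"claw":1},{"delta_pos":[0,24,-63],"spin":0,"claw":1},{"delta_pos":[0,32,-63],"spin":0,"claw":1},{"delta_pos":[0,38,-63],"spin":0,"claw":1},{"delta_pos":[0,44,-63],"spin":0,"claw":1},{"delta_pos":[0,50,-63],"spin":0,"claw":1}]';python3 -m jog '[{"delta_pos":[0,6,0],"spin":0,"claw":1},{"delta_pos":[0,12,0],"spin":0,"claw":1},{"delta_pos":[0,18,0],"spin":0,"claw":1}]'
python3 - <<'E'
from h import *
cv2.imwrite("pics/s7.png",cv2.resize(eyes.grab_frame("side")[190:330,200:400],(600,420)))
E
```

```text
clock: 9.9
position: [0.5762, -0.0379, 0.0551]
tool_rot: [3.14, -0.004, 0.026]
force: [-14.9, -26.9, 56.4]
grip_width: 0.0001
clock: 10.2
position: [0.5773, -0.0246, 0.0591]
tool_rot: [3.136, -0.008, 0.022]
force: [-24.5, -28.2, 84.4]
grip_width: 0.0001
```

View pics/s7.png

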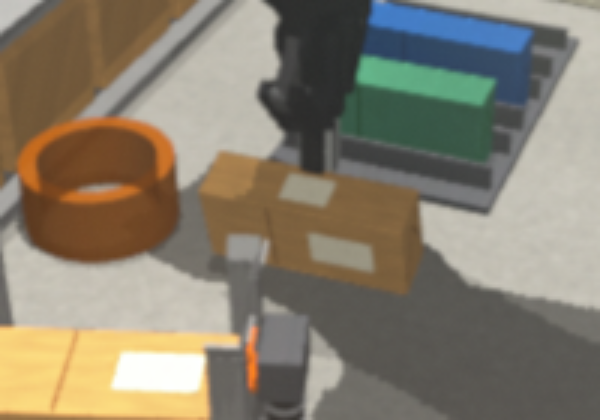

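The fingers ended up on the pack's top edge, with 84 N pushing up. I back off upward at once and look.

```bash
python3 -m jog '[{"delta_pos":[0,0,10],"spin":0,"claw":1},{"delta_pos":[0,0,40],"spin":0,"claw":1},{"delta_pos":[0,-40,60],"spin":0,"claw":1},{"delta_pos":[0,-60,60],"spin":0,"claw":1},{"delta_pos":[0,-60,60],"spin":0,"claw":1}]'
python3 - <<'E'
from h import *
p=cam("wrist");im=eyes.grab_frame("wrist");b=eyes.grab_frame("side")
print(bot.observe()["force"],bot.observe()["position"])
h=cv2.cvtColor(im,cv2.COLOR_BGR2HSV)
m=((h[...,0]>=5)&(h[...,0]<=22)&(h[...,1]>90)&(h[...,2]>60)).astype(np.uint8)*255
m=cv2.morphologyEx(m,cv2.MORPH_CLOSE,np.ones((9,9)))
for c in cv2.findContours(m,0,2)[0]:
    if cv2.contourArea(c)>800:
        a=cv2.approxPolyDP(c,4,True)[:,0]; print([(q.tolist(),(onz(p,*q,.06)[:2]*1000).round().tolist()) for q in a])
o=np.zeros((360,800,3),np.uint8);o[:,:480]=cv2.resize(im,(480,360));o[:300,480:]=cv2.resize(b[190:330,220:370],(320,300));cv2.imwrite("pics/m8.png",o)
E
```

```text
clock: 10.75
position: [0.5776, -0.087, 0.1211]
tool_rot: [3.135, -0.01, 0.019]
force: [-0.6, 0.5, -1.0]
grip_width: 0.0002
[-0.02845357  0.60650402 -0.33672684] [ 0.5774537  -0.08363216  0.11996495]
[([234, 144], [642.0, -40.0]), ([149, 149], [639.0, 3.0]), ([177, 365], [511.0, -0.0]), ([182, 368], [509.0, -3.0]), ([217, 350], [522.0, -25.0]), ([241, 348], [523.0, -39.0]), ([251, 321], [541.0, -46.0]), ([240, 154], [637.0, -43.0])]
[([60, 0], [704.0, 36.0]), ([80, 33], [691.0, 29.0]), ([104, 57], [681.0, 20.0]), ([125, 70], [675.0, 11.0]), ([187, 88], [668.0, -18.0]), ([214, 86], [669.0, -32.0]), ([241, 71], [677.0, -45.0]), ([263, 38], [691.0, -56.0]), ([269, 0], [707.0, -60.0]), ([231, 0], [706.0, -42.0]), ([220, 27], [695.0, -36.0]), ([198, 48], [686.0, -25.0]), ([153, 55], [682.0, -3.0]), ([130, 30], [693.0, 6.0]), ([121, 0], [705.0, 8.0])]
```

View pics/m8.png

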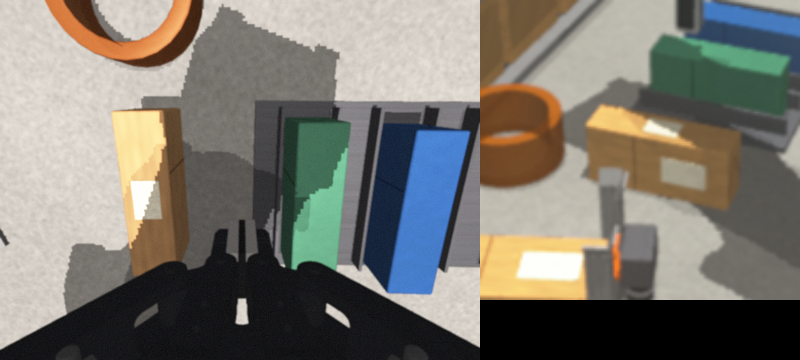

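The pack still stands at y 0 to -36, not moved. The fingers rode onto its top. I retry lower, in small steps, and check the force after each one.

```bash
python3 -m jog '[{"delta_pos":[0,0,-30],"spin":0,"claw":1},{"delta_pos":[0,0,-60],"spin":0,"claw":1},{"delta_pos":[0,0,-75],"spin":0,"claw":1},{"delta_pos":[0,0,-75],"spin":0,"claw":1}]';python3 -m jog '[{"delta_pos":[0,10,0],"spin":0,"claw":1},{"delta_pos":[0,20,0],"spin":0,"claw":1},{"delta_pos":[0,26,0],"spin":0,"claw":1},{"delta_pos":[0,32,0],"spin":0,"claw":1},{"delta_pos":[0,38,0],"spin":0,"claw":1}]'; python3 -m jog '[{"delta_pos":[0,4,0],"spin":0,"claw":1},{"delta_pos":[0,8,0],"spin":0,"claw":1}]'
python3 - <<'E'
from h import *
cv2.imwrite("pics/s9.png",cv2.resize(eyes.grab_frame("side")[190:330,200:400],(600,420)))
E
```

```text
clock: 11.25
position: [0.5765, -0.0827, 0.0433]
tool_rot: [3.137, -0.005, 0.023]
force: [-0.1, -0.2, 0.4]
grip_width: -0.0001
clock: 11.75
position: [0.5767, -0.0441, 0.0438]
tool_rot: [3.137, -0.006, 0.023]
force: [0.0, -1.6, 0.8]
grip_width: 0.0003
clock: 11.95
position: [0.5768, -0.0358, 0.044]
tool_rot: [3.137, -0.006, 0.023]
force: [-0.2, -1.5, 1.8]
grip_width: 0.0001
```

```bash
python3 -m jog '[{"delta_pos":[0,6,0],"spin":0,"claw":1},{"delta_pos":[0,12,0],"spin":0,"claw":1}]'
python3 - <<'E'
from h import *
im=eyes.grab_frame("side")[190:330,200:400]
cv2.imwrite("pics/s10.png",cv2.resize(im,(600,420)))
E
```

```text
clock: 12.2
position: [0.5767, -0.0227, 0.0438]
tool_rot: [3.137, -0.006, 0.023]
force: [0.9, -0.2, -0.2]
grip_width: 0.0001
```

View pics/s10.png

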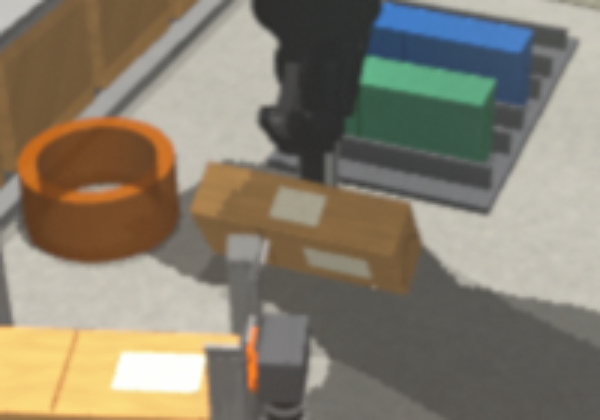

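The pack is tipping: its former top now faces the camera side, with its label at (337,262). I continue.

```bash
python3 -m jog '[{"delta_pos":[0,5,0],"spin":0,"claw":1},{"delta_pos":[0,10,0],"spin":0,"claw":1},{"delta_pos":[0,14,0],"spin":0,"claw":1},{"delta_pos":[0,14,0],"spin":0,"claw":1},{"delta_pos":[0,14,0],"spin":0,"claw":1},{"delta_pos":[0,14,0],"spin":0,"claw":1}]'
python3 -m jog '[{"delta_pos":[0,-15,20],"spin":0,"claw":0.5},{"delta_pos":[0,-15,65],"spin":0,"claw":0},{"delta_pos":[-10,0,110],"spin":0,"claw":0},{"delta_pos":[-20,30,130],"spin":0,"claw":0},{"delta_pos":[-20,30,130],"spin":0,"claw":0},{"delta_pos":[-20,30,130],"spin":0,"claw":0}]'
python3 - <<'E'
from h import *
p=cam("wrist");im=eyes.grab_frame("wrist");b=eyes.grab_frame("side")
h=cv2.cvtColor(im,cv2.COLOR_BGR2HSV)
m=((h[...,0]>=5)&(h[...,0]<=22)&(h[...,1]>90)&(h[...,2]>60)).astype(np.uint8)*255
m=cv2.morphologyEx(m,cv2.MORPH_CLOSE,np.ones((9,9)))
for c in cv2.findContours(m,0,2)[0]:
    if cv2.contourArea(c)>800:
        a=cv2.approxPolyDP(c,4,True)[:,0]; print([(q.tolist(),(onz(p,*q,.036)[:2]*1000).round().tolist()) for q in a])
        P=np.array([onz(p,*q,0.036)[:2] for q in c[:,0]],np.float32)*1000; print(cv2.minAreaRect(P))
o=np.zeros((360,800,3),np.uint8);o[:,:480]=cv2.resize(im,(480,360));o[:300,480:]=cv2.resize(b[190:330,220:370],(320,300));cv2.imwrite("pics/m11.png",o)
E
```

```text
clock: 12.85
position: [0.5767, -0.0076, 0.0437]
tool_rot: [3.138, -0.006, 0.024]
force: [-0.2, -0.2, 0.6]
grip_width: -0.0003
clock: 13.45
position: [0.5568, 0.0229, 0.1741]
tool_rot: [3.138, -0.007, 0.025]
force: [0.4, -0.6, -0.2]
grip_width: 0.0845
[([349, 116], [639.0, 6.0]), ([264, 118], [636.0, 65.0]), ([273, 288], [508.0, 61.0]), ([347, 287], [510.0, 2.0])]
((573.578857421875, 33.639469146728516), (129.8368682861328, 59.964603424072266), 1.77781081199646)
[([0, 79], [654.0, 239.0]), ([0, 200], [573.0, 257.0]), ([12, 201], [572.0, 248.0]), ([42, 255], [532.0, 235.0]), ([41, 265], [524.0, 237.0]), ([3, 273], [516.0, 266.0]), ([0, 267], [521.0, 267.0]), ([0, 323], [474.0, 276.0]), ([38, 315], [481.0, 246.0]), ([34, 299], [495.0, 247.0]), ([109, 252], [535.0, 185.0]), ([26, 85], [651.0, 223.0])]
((557.0618896484375, 220.0416717529297), (78.08855438232422, 185.4337158203125), 78.5)
[([296, 0], [708.0, 44.0]), ([305, 32], [690.0, 38.0]), ([319, 51], [679.0, 28.0]), ([357, 69], [669.0, 2.0]), ([380, 67], [670.0, -13.0]), ([403, 55], [678.0, -28.0]), ([434, 25], [696.0, -46.0]), ([447, 2], [709.0, -53.0]), ([425, 0], [709.0, -39.0]), ([422, 10], [704.0, -38.0]), ([398, 32], [691.0, -23.0]), ([363, 39], [687.0, -1.0]), ([336, 27], [693.0, 17.0]), ([318, 0], [708.0, 29.0])]
((688.6859741210938, -5.155979156494141), (40.020660400390625, 96.5482406616211), 1.2813867330551147)
```

View pics/m11.png

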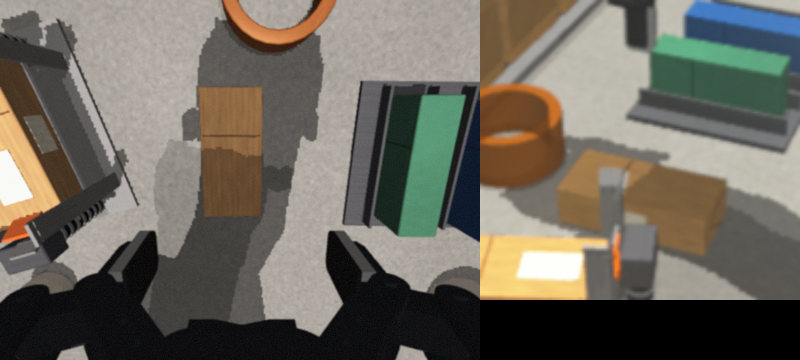

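The pack lies flat, 130 x 60 mm, centre (574,34), yaw 1.8°. I grip it across its width.

```bash
python3 -m jog '[{"delta_pos":[10,6,-40],"spin":0.005,"claw":0},{"delta_pos":[17,11,-85],"spin":0.005,"claw":0},{"delta_pos":[17,11,-125],"spin":0.005,"claw":0},{"delta_pos":[17,11,-150],"spin":0.005,"claw":0},{"delta_pos":[17,11,-163],"spin":0.005,"claw":0},{"delta_pos":[17,11,-167],"spin":0.005,"claw":0},{"delta_pos":[17,11,-167],"spin":0.005,"claw":0}]' 
python3 -m jog '[{"delta_pos":[0,0,0],"spin":0,"claw":0.3},{"delta_pos":[0,0,0],"spin":0,"claw":0.4},{"delta_pos":[0,0,0],"spin":0,"claw":0.4},{"delta_pos":[0,0,0],"spin":0,"claw":0.4},{"delta_pos":[0,0,0],"spin":0,"claw":0.4}]' 40
```

```text
clock: 14.25
position: [0.5738, 0.032, 0.0063]
tool_rot: [3.137, -0.005, 0.028]
force: [0.1, 0.7, 0.3]
grip_width: 0.0855
clock: 14.75
position: [0.5745, 0.032, 0.0077]
tool_rot: [3.137, -0.007, 0.028]
force: [-1.0, -0.7, 8.4]
grip_width: 0.0592
```

```bash
python3 -m jog '[{"delta_pos":[0,0,15],"spin":0,"claw":0.5},{"delta_pos":[0,0,55],"spin":0,"claw":0.5},{"delta_pos":[0,0,100],"spin":0,"claw":0.5},{"delta_pos":[0,0,145],"spin":0.06,"claw":0.5},{"delta_pos":[0,10,190],"spin":0.12,"claw":0.5},{"delta_pos":[4,45,215],"spin":0.18,"claw":0.5},{"delta_pos":[8,85,215],"spin":0.24,"claw":0.5},{"delta_pos":[12,125,215],"spin":0.3,"claw":0.5}]' 
python3 -m jog '[{"delta_pos":[0,30,0],"spin":0,"claw":0.5},{"delta_pos":[0,50,0],"spin":0,"claw":0.5},{"delta_pos":[0,58,0],"spin":0,"claw":0.5},{"delta_pos":[0,58,0],"spin":0,"claw":0.5},{"delta_pos":[0,58,0],"spin":0,"claw":0.5}]'
python3 - <<'E'
from h import *
print(bot.observe()["force"],bot.observe()["position"],bot.observe()["tool_rot"])
p=cam("wrist");im=eyes.grab_frame("wrist");b=eyes.grab_frame("scene")
cv2.imwrite("pics/w12.png",im);cv2.imwrite("pics/sc12.png",b)
q=np.array([586.,215])/1000;y=np.radians(18.8);Rm=np.array([[np.cos(y),-np.sin(y)],[np.sin(y),np.cos(y)]])
for im_,pp in((im,p),(b,cam("scene"))):
    for s in((68,34),(68,-34),(-68,-34),(-68,34)):
        u=proj(pp,np.r_[q+Rm@np.array(s)/1000,.136]); 
        if (abs(u)<3000).all(): cv2.circle(im_,tuple(int(v) for v in u),3,(255,0,255),-1)
o=np.zeros((360,800,3),np.uint8);o[:,:480]=cv2.resize(im,(480,360));o[:320,480:]=cv2.resize(b[250:430,310:490],(320,320));cv2.imwrite("pics/m12.png",o)
E
```

```text
clock: 15.55
position: [0.5867, 0.1584, 0.2255]
tool_rot: [3.138, -0.01, 0.33]
force: [0.7, 0.0, -2.0]
grip_width: 0.0592
clock: 16.05
position: [0.5867, 0.2149, 0.226]
tool_rot: [3.137, -0.01, 0.328]
force: [0.4, -0.1, -3.0]
grip_width: 0.0596
[ 0.44938549 -0.06850079 -2.99186591] [0.58674887 0.21494797 0.22600861] [ 3.13695154 -0.01043494  0.32831193]
```

View pics/m12.png

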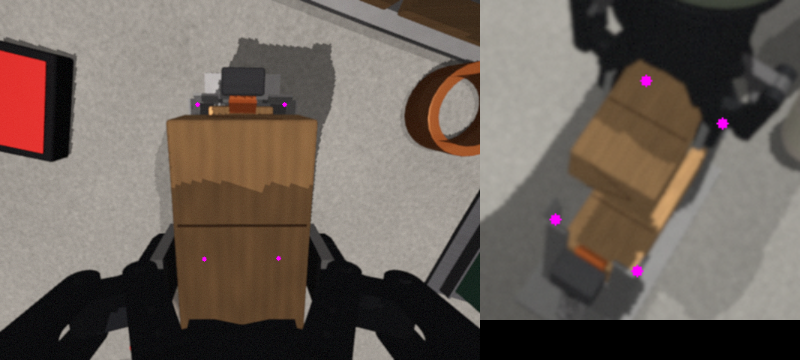

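The wrist view shows the held pack centred laterally over the well: pack edges at 167 and 317, far catch at (243,104), projected well corners on the far guides. That uses up my picture views, so from here I check by numbers. First, the feeder centre along its axis from the orange catches.

```bash
python3 - <<'E'
from h import *
y=np.radians(18.8);Rm=np.array([[np.cos(y),-np.sin(y)],[np.sin(y),np.cos(y)]]);q=np.array([.586,.215])
for n in("side","scene"):
    p=cam(n);im=eyes.grab_frame(n);h=cv2.cvtColor(im,cv2.COLOR_BGR2HSV)
    m=((h[...,0]<12)&(h[...,1]>190)&(h[...,2]>110)).astype(np.uint8)*255
    k,l,s,c=cv2.connectedComponentsWithStats(m)
    for i in range(1,k):
        if 4<s[i][4]<900:
            w=onz(p,*c[i],.103); f=Rm.T@(w[:2]-q)*1000
            if abs(f[0])<150 and abs(f[1])<60: print(n,s[i].tolist(),c[i].round(1),"feeder xy",f.round(1))
    # dark catch boxes top centre predicted
    for sx in(-96,96): print(n,sx,proj(p,np.r_[q+Rm@np.array([sx,0])/1000,.118]).round(1))
    # dark box mask extents
    g=im.max(2); d=(g<75).astype(np.uint8)*255
    k,l,s,c=cv2.connectedComponentsWithStats(d)
    for i in range(1,k):
        w=onz(p,*c[i],.105); f=Rm.T@(w[:2]-q)*1000
        if s[i][4]>30 and abs(f[0])<130 and abs(f[1])<60: print(n,"dark",s[i].tolist(),c[i].round(1),f.round(1))
E
```

```text
side -96 [303.1 301.5]
side 96 [166.5 297.4]
side dark [178, 292, 7, 8, 33] [182.  295.4] [ 81.9 -20.8]
side dark [286, 296, 16, 30, 304] [293.9 309. ] [-83.    1.5]
side dark [164, 305, 13, 17, 131] [169.9 312.3] [88.5 16.1]
side dark [289, 327, 12, 5, 33] [294.7 329.5] [-87.5  42.4]
side dark [290, 333, 11, 5, 31] [295.3 335.3] [-89.2  53.2]
scene [366, 390, 14, 11, 38] [372.6 394.6] feeder xy [66.4 -1.5]
scene -96 [431.9 299. ]
scene 96 [362.5 410.4]
scene dark [346, 377, 55, 62, 1553] [369.8 410.1] [86.9  6.3]
```

The feeder centre agrees within about 1.5 mm. Descend into the lips, watching the force.

```bash
python3 -m jog '[{"delta_pos":[0,0,-25],"spin":0,"claw":0.5},{"delta_pos":[0,0,-50],"spin":0,"claw":0.5},{"delta_pos":[0,0,-62],"spin":0,"claw":0.5},{"delta_pos":[0,0,-70],"spin":0,"claw":0.5},{"delta_pos":[0,0,-76],"spin":0,"claw":0.5}]'; python3 -m jog '[{"delta_pos":[0,0,-6],"spin":0,"claw":0.5},{"delta_pos":[0,0,-11],"spin":0,"claw":0.5}]'; python3 -m jog '[{"delta_pos":[0,0,-5],"spin":0,"claw":0.5},{"delta_pos":[0,0,-10],"spin":0,"claw":0.5}]'
```

```text
clock: 16.75
position: [0.5871, 0.2151, 0.1496]
tool_rot: [3.137, -0.011, 0.328]
force: [0.4, 0.2, -2.7]
grip_width: 0.0592
clock: 16.95
position: [0.5874, 0.2151, 0.1388]
tool_rot: [3.137, -0.011, 0.328]
force: [0.0, -0.9, -2.4]
grip_width: 0.0593
clock: 17.15
position: [0.5876, 0.2152, 0.1286]
tool_rot: [3.137, -0.012, 0.328]
force: [-0.7, 0.3, -2.9]
grip_width: 0.0591
```

```bash
python3 -m jog '[{"delta_pos":[-1,0,-4],"spin":0,"claw":0.5},{"delta_pos":[-1,0,-8],"spin":0,"claw":0.5},{"delta_pos":[-1,0,-9],"spin":0,"claw":0.5}]'
```

```text
clock: 17.45
position: [0.5864, 0.2152, 0.1191]
tool_rot: [3.137, -0.011, 0.328]
force: [-1.1, -0.1, -2.7]
grip_width: 0.059
```

```bash
python3 -m jog '[{"delta_pos":[0,0,-3],"spin":0,"claw":0.5},{"delta_pos":[0,0,-5],"spin":0,"claw":0.5}]';python3 -m jog '[{"delta_pos":[0,0,0],"spin":0,"claw":0.3},{"delta_pos":[0,0,0],"spin":0,"claw":0.1},{"delta_pos":[0,0,0],"spin":0,"claw":0},{"delta_pos":[0,0,0],"spin":0,"claw":0},{"delta_pos":[0,0,25],"spin":0,"claw":0},{"delta_pos":[0,0,65],"spin":0,"claw":0},{"delta_pos":[0,0,100],"spin":0,"claw":0.5},{"delta_pos":[0,0,100],"spin":0,"claw":1}]'; python3 -m jog '[{"delta_pos":[0,0,0],"spin":0,"claw":1},{"delta_pos":[0,-45,0],"spin":0,"claw":1},{"delta_pos":[0,-90,0],"spin":0,"claw":1},{"delta_pos":[0,-135,0],"spin":0,"claw":1},{"delta_pos":[0,-135,0],"spin":0,"claw":1}]'
cat > chk.py <<'E'
from h import *
import sys
H=float(sys.argv[1])
im=eyes.grab_frame("scene");cv2.imwrite("pics/sc_%s.png"%sys.argv[2],im);p=cam("scene")
h=cv2.cvtColor(im,cv2.COLOR_BGR2HSV)
o=((h[...,0]<12)&(h[...,1]>200)&(h[...,2]>120)).astype(np.uint8)*255
m=((h[...,0]>=8)&(h[...,0]<22)&(h[...,1]>90)&(h[...,2]>70)).astype(np.uint8)*255
for a in(m,o): a[:, :330]=0; a[:,470:]=0; a[:280]=0;a[430:]=0
m=cv2.morphologyEx(m,cv2.MORPH_CLOSE,np.ones((15,15)))
c=max(cv2.findContours(m,0,2)[0],key=cv2.contourArea)
P=np.array([onz(p,*q,H)[:2] for q in c[:,0]],np.float32)*1000
print("rect",cv2.minAreaRect(P),[ (q.tolist(),(onz(p,*q,H)[:2]*1000).round().tolist()) for q in cv2.approxPolyDP(c,4,True)[:,0]])
for n in("scene","side"):
    im=eyes.grab_frame(n);p=cam(n);h=cv2.cvtColor(im,cv2.COLOR_BGR2HSV)
    cv2.imwrite("pics/%s_%s.png"%(n,sys.argv[2]),im)
    o=((h[...,0]<12)&(h[...,1]>190)&(h[...,2]>100)).astype(np.uint8)*255
    k,l,s,cc=cv2.connectedComponentsWithStats(o)
    y=np.radians(18.8);Rm=np.array([[np.cos(y),-np.sin(y)],[np.sin(y),np.cos(y)]]);q=np.array([.586,.215])
    for i in range(1,k):
        w=onz(p,*cc[i],.103); f=Rm.T@(w[:2]-q)*1000
        if s[i][4]>4 and abs(f[0])<110 and abs(f[1])<45: print(n,"orange area",s[i][4],"feeder xy",f.round())
E
python3 chk.py 0.147 a
```

```text
clock: 17.65
position: [0.5868, 0.2153, 0.1142]
tool_rot: [3.137, -0.012, 0.328]
force: [2.1, 0.8, 0.1]
grip_width: 0.0594
clock: 18.45
position: [0.5887, 0.2158, 0.2189]
tool_rot: [3.138, -0.019, 0.328]
force: [0.5, 0.0, -0.7]
grip_width: 0.0589
clock: 18.95
position: [0.5884, 0.0738, 0.2186]
tool_rot: [3.136, -0.017, 0.32]
force: [0.7, 0.4, -0.3]
grip_width: -0.0001
rect ((596.6072387695312, 221.53224182128906), (147.31138610839844, 65.48228454589844), 19.30596351623535) [([405, 298], [538.0, 168.0]), ([357, 371], [657.0, 209.0]), ([360, 389], [669.0, 229.0]), ([382, 405], [661.0, 261.0]), ([384, 399], [654.0, 257.0]), ([397, 399], [641.0, 267.0]), ([442, 321], [523.0, 225.0])]
scene orange area 10 feeder xy [66. -8.]
scene orange area 9 feeder xy [67.  5.]
```

The second pack sits in the well, with top corners near (538,168), (657,209), (641,267) and (523,225). I push with shut fingers.

```bash
python3 -m jog '[{"delta_pos":[-2,45,0],"spin":0,"claw":1},{"delta_pos":[-2,90,0],"spin":0,"claw":1},{"delta_pos":[-2,130,0],"spin":0,"claw":1},{"delta_pos":[-2,141,0],"spin":0,"claw":1},{"delta_pos":[-2,141,-30],"spin":0,"claw":1},{"delta_pos":[-2,141,-55],"spin":0,"claw":1},{"delta_pos":[-2,141,-64],"spin":0,"claw":1},{"delta_pos":[-2,141,-64],"spin":0,"claw":1}]';python3 -m jog '[{"delta_pos":[0,0,-5],"spin":0,"claw":1},{"delta_pos":[0,0,-10],"spin":0,"claw":1},{"delta_pos":[0,0,-15],"spin":0,"claw":1}]';python3 -m jog '[{"delta_pos":[0,0,-5],"spin":0,"claw":1},{"delta_pos":[0,0,-10],"spin":0,"claw":1},{"delta_pos":[0,0,-15],"spin":0,"claw":1}]';python3 -m jog '[{"delta_pos":[0,0,-5],"spin":0,"claw":1},{"delta_pos":[0,0,-10],"spin":0,"claw":1},{"delta_pos":[0,0,-15],"spin":0,"claw":1}]'
```

```text
clock: 19.9
position: [0.5858, 0.2224, 0.1531]
tool_rot: [3.138, -0.016, 0.328]
force: [0.5, 0.1, -0.3]
grip_width: 0.0003
clock: 20.2
position: [0.5861, 0.2227, 0.1384]
tool_rot: [3.139, -0.017, 0.328]
force: [-0.3, -0.3, 2.4]
grip_width: 0.0002
clock: 20.5
position: [0.5864, 0.2228, 0.1234]
tool_rot: [3.139, -0.018, 0.328]
force: [1.4, 0.4, 3.4]
grip_width: 0.0003
clock: 20.8
position: [0.5865, 0.2228, 0.108]
tool_rot: [3.139, -0.018, 0.328]
force: [0.9, 0.1, 3.8]
grip_width: -0.0002
```

```bash
python3 -m jog '[{"delta_pos":[0,0,-4],"spin":0,"claw":1},{"delta_pos":[0,0,-8],"spin":0,"claw":1},{"delta_pos":[0,0,-11],"spin":0,"claw":1},{"delta_pos":[0,0,-13],"spin":0,"claw":1}]';python3 -m jog '[{"delta_pos":[0,0,-2],"spin":0,"claw":1},{"delta_pos":[0,0,-4],"spin":0,"claw":1},{"delta_pos":[0,0,-5],"spin":0,"claw":1},{"delta_pos":[0,0,-5],"spin":0,"claw":1}]'
```

```text
clock: 21.2
position: [0.5865, 0.2228, 0.0947]
tool_rot: [3.139, -0.018, 0.328]
force: [0.5, 0.1, 3.9]
grip_width: -0.0002
clock: 21.6
position: [0.5865, 0.2228, 0.0897]
tool_rot: [3.139, -0.018, 0.328]
force: [-0.5, 0.9, 3.9]
grip_width: 0.0002
```

```bash
python3 -m jog '[{"delta_pos":[0,0,-1],"spin":0,"claw":1},{"delta_pos":[0,0,-1],"spin":0,"claw":1},{"delta_pos":[0,0,2],"spin":0,"claw":1},{"delta_pos":[0,0,6],"spin":0,"claw":1},{"delta_pos":[0,0,6],"spin":0,"claw":1}]'; python3 -m jog '[{"delta_pos":[0,0,40],"spin":0,"claw":1},{"delta_pos":[0,0,85],"spin":0,"claw":1},{"delta_pos":[0,0,120],"spin":0,"claw":1},{"delta_pos":[0,-45,130],"spin":0,"claw":1},{"delta_pos":[0,-90,130],"spin":0,"claw":1},{"delta_pos":[0,-135,130],"spin":0,"claw":1},{"delta_pos":[0,-180,130],"spin":0,"claw":1},{"delta_pos":[0,-180,130],"spin":0,"claw":1}]'; python3 chk.py 0.094 b
python3 - <<'E'
from h import *
# colour heights: brown extent in side view along middle column, and predicted rows for pack faces
p=cam("side");im=cv2.imread("pics/side_b.png");h=cv2.cvtColor(im,cv2.COLOR_BGR2HSV)
y=np.radians(18.8);Rm=np.array([[np.cos(y),-np.sin(y)],[np.sin(y),np.cos(y)]]);q=np.array([.586,.215])
for fx in(-40,0,40):
    pr={}
    for z in(94,58,22):
        pr[z]=proj(p,np.r_[q+Rm@np.array([fx,30])/1000,z/1000]).round(1).tolist()
    b=proj(p,np.r_[q+Rm@np.array([fx,-30])/1000,.094]).round(1)
    u=int(pr[58][0]); col=h[240:400,u]; r=np.where((col[:,0]>=5)&(col[:,0]<=24)&(col[:,1]>80)&(col[:,2]>50))[0]+240
    print(fx,"pred back edge",b,pr,"brown rows",r[r>260].min(),r.max(), "V:",im[r.min():r.max()+4:3,u].max(1).tolist())
E
```

```text
clock: 22.1
position: [0.5865, 0.2227, 0.0961]
tool_rot: [3.139, -0.018, 0.328]
force: [0.3, 0.1, -0.0]
grip_width: -0.0
clock: 22.9
position: [0.5861, 0.0359, 0.2266]
tool_rot: [3.137, -0.017, 0.32]
force: [-0.3, -0.2, 0.4]
grip_width: 0.0
rect ((579.0433959960938, 213.81344604492188), (150.9933624267578, 65.67937469482422), 19.114315032958984) [([422, 312], [510.0, 184.0]), ([397, 317], [544.0, 167.0]), ([359, 377], [645.0, 203.0]), ([359, 388], [655.0, 215.0]), ([381, 404], [646.0, 250.0]), ([405, 392], [610.0, 257.0]), ([436, 334], [518.0, 222.0]), ([430, 330], [520.0, 212.0]), ([430, 317], [506.0, 197.0])]
scene orange area 125 feeder xy [-65.   0.]
scene orange area 10 feeder xy [66. -8.]
scene orange area 11 feeder xy [66.  5.]
-40 pred back edge [266.8 299.6] {94: [261.0, 328.0], 58: [262.5, 346.9], 22: [263.9, 364.8]} brown rows 300 364 V: [218, 242, 245, 245, 244, 248, 244, 247, 246, 247, 139, 135, 138, 145, 141, 141, 176, 133, 133, 130, 132, 135, 130]
0 pred back edge [239.9 298.8] {94: [232.0, 327.1], 58: [234.3, 346.0], 22: [236.5, 363.9]} brown rows 261 363 V: [111, 111, 111, 104, 157, 198, 113, 109, 108, 109, 107, 108, 104, 106, 116, 115, 113, 117, 114, 189, 245, 247, 245, 248, 248, 247, 249, 248, 247, 227, 156, 176, 173, 171, 153, 156, 152, 140, 139, 142, 141, 134, 110]
40 pred back edge [212.9 298. ] {94: [203.1, 326.2], 58: [206.2, 345.1], 22: [209.1, 363.0]} brown rows 298 362 V: [122, 174, 177, 139, 134, 121, 82, 89, 102, 135, 191, 186, 190, 191, 195, 194, 191, 198, 194, 203, 249, 248, 246, 248, 247, 245, 246, 247, 245, 184, 148, 137, 138, 137, 132, 213, 142, 142, 142, 143, 145, 135]
```

Force is 0 after lifting off. The side view puts the pile's top at 94 mm and its underside at 22 mm at both ends, within 1-2 px of prediction. Last check is on the catches, especially the far one, and on the other things against the start picture.

```bash
python3 - <<'E'
from h import *
b=cv2.imread("pics/side_b.png");a=cv2.imread("pics/side0.png");s=cv2.imread("pics/side_a.png")
def orange(im,x0,x1,y0,y1):
    h=cv2.cvtColor(im[y0:y1,x0:x1],cv2.COLOR_BGR2HSV); m=(h[...,0]<13)&(h[...,1]>200)&(h[...,2]>110)
    v,u=np.where(m); return int(m.sum()),(u.min()+x0,u.max()+x0,v.min()+y0,v.max()+y0) if m.any() else None
for n,im in(("start",a),("on catches",s),("held",b)):
    print(n,"far",orange(im,178,205,285,325),"near",orange(im,275,292,290,325))
m3=cv2.imread("pics/m3.png")[:369,360:798]; m3=cv2.resize(m3,(190,160)); f=np.zeros_like(b); f[240:400,140:330]=m3
print("one held far",orange(f,178,205,285,325),"near",orange(f,275,292,290,325))
sb=cv2.imread("pics/scene_b.png"); print("scene far strip HSV",cv2.cvtColor(sb[390:400,364:382],cv2.COLOR_BGR2HSV)[::3,::3].tolist())
d=cv2.absdiff(a,b).max(2)
for n,(x0,x1,y0,y1) in dict(mug=(410,465,180,250),glue=(330,385,345,440),tape=(205,262,230,265),green=(300,366,205,243),blue=(335,378,195,222)).items(): print(n,"changed frac",(d[y0:y1,x0:x1]>40).mean().round(3))
print(bot.observe()["force"],bot.observe()["clock"])
E
```

```text
start far (0, None) near (2, (np.int64(284), np.int64(284), np.int64(317), np.int64(318)))
on catches far (0, None) near (11, (np.int64(283), np.int64(285), np.int64(304), np.int64(318)))
held far (17, (np.int64(185), np.int64(193), np.int64(296), np.int64(315))) near (15, (np.int64(283), np.int64(284), np.int64(308), np.int64(318)))
one held far (16, (np.int64(185), np.int64(193), np.int64(296), np.int64(315))) near (16, (np.int64(283), np.int64(284), np.int64(307), np.int64(318)))
scene far strip HSV [[[11, 175, 220], [11, 190, 205], [12, 162, 189], [15, 129, 221], [16, 120, 223], [16, 120, 226]], [[8, 101, 121], [10, 187, 194], [10, 190, 222], [11, 186, 188], [14, 148, 204], [16, 122, 221]], [[120, 5, 106], [6, 24, 105], [9, 153, 143], [10, 190, 217], [11, 193, 206], [11, 174, 177]], [[100, 7, 104], [120, 5, 107], [140, 7, 104], [6, 73, 108], [10, 187, 172], [11, 188, 178]]]
mug changed frac 0.0
glue changed frac 0.04
tape changed frac 0.029
green changed frac 0.0
blue changed frac 0.054
[0.77703908 0.18184102 0.51233838] 23.05
```

Both catches look the same as when they held the first pack, and nothing else has moved. I hand in.

```bash
python3 -c "
from workcell import bot
bot.job_done(); print(bot.observe()['clock'])"
```

```text
the job is handed in; nothing more can be done
the job is handed in; nothing more can be done
```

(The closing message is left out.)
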